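Fill the seed tray and slide it under the propagation roof

ROBOT

A 6-joint arm with a two-finger parallel gripper is mounted at the origin on the work surface. World frame = base frame: x ahead of the robot, y to its left, z up, the work surface at z = 0. Lengths are in m, angles in rad, forces in N, time in s.
With the tool pointing down it reaches from about 0.35 to 0.775 m from the base axis. Payload 7.3 kg.
Tool frame: the origin (TCP) lies midway between the tips of the shut fingers; the grasp point (between the pads) lies 19 mm behind it (tcp_to_grasp is the distance from the TCP to the grasp point, in m); z points along the fingers, y is the line along which they close (so a half turn about z gives the same grasp; the last joint's range is limited). The gripper opens to 92 mm and grips with 3 to 60 N. Pads are 19 mm wide; open, the fingers measure 130 mm over their backs; the gripper's body (75 mm by 190 mm) begins 47 mm behind the grasp point.
Start: joints at [1.067, 0.342, 1.524, -0, 1.275, -0.146], TCP at [0.184, 0.492, 0.227] pointing down, gripper open.
Joint ranges: [-2.53, 2.53], [-0.77, 2.02], [0.04, 2.7], [-1, 4.14], [0.28, 2.66], [-3.11, 3.11]. Speed limits (rad/s): [2.57, 2.57, 3.14, 3.14, 3.14, 3.14].

INTERFACE

Orientations are given as [roll, pitch, yaw] about the fixed x, y, z axes, in that order (R = Rz(yaw) Ry(pitch) Rx(roll)).
In Python, from cell import observe, read_camera, calibration, hand_in, tcp_to_grasp gives the robot as it stands.
- The arm moves only by the tool send_rows, never from a script. Its argument "targets" is a list of rows, each a list of 5 numbers: the opening, from 0 (shut) to 1 (fully open), then the shift along the world's x, y, z in m, then the turn about the world's z in rad. A call has 1 to 5 rows; each row shifts and turns the commanded pose from where the row before left it; what a row does not reach is not made up. A row lasts 1/10 s, in which the tool goes at most 50 mm and 8.59 degrees, less where a joint would pass 70% of its speed; a pose out of reach is approached as far as the arm can. A call is refused whole if a number of a shift passes 0.05 or a number of a turn 0.15, either way. A call with a gripper value outside its range is refused whole. The fingers move at their own pace and stop on an object; "grip_force" is the grip in N (left out, the last holds). Time passes only in rows, so rows that do not move let the fingers close. It gives the time, the measured TCP pose, the force, the opening and the grip force at its end, in the units of the state.
- observe(): the state, without advancing time (a new reading comes with each control period).
- read_camera(name): name is "scene" or "top" or "wrist"; returns (picture, depth): 480x640x3 uint8, red, green, blue; 480x640 float32, m along the optical axis (not along the pixel's ray), 0 where there is no reading.
- calibration(name): a dict with "intrinsics" (3x3 intrinsics, pixels), "world_to_cam" (4x4, takes a point from world to camera coordinates); the wrist camera has in their place "hand_eye" (4x4, takes a point from camera to tool coordinates, whose origin is the TCP and whose axes are the flange's). Camera axes: x right, y up, looking along -z (the intrinsics and any distortion apply to the point x, -y, -z); pixel columns grow to the right and rows downward; lengths in m; the calibration is good to about 2 mm. A picture is of the moment at which its call begins: read the wrist's pose just before it. calibration takes no time and is no camera call.
- hand_in(): hands the job in; it is judged then, once.
The state is a dict: "time": time; "qpos": joint angles; "qvel": joint speeds; "joint_efforts": joint torques, N m; "tool_pos": TCP position; "tool_rot": TCP orientation; "contact_force": force on the tool from outside, world axes, zero at the start; "torque": the same for the moment, N m; "opening": finger opening in m; "grip_force": force on a finger pad.
Only numpy, scipy, OpenCV 4.12 (cv2) and the standard library are available. Lean on these libraries where they do the work, as an engineer would, in place of code of your own. Each camera call takes 0.05 s, during which the arm holds its last target. There are 200 camera calls.

TASK

Put the two coir pellets from the white saucer flat into the two empty cells of the black seed tray, one in each. Then slide the tray along the bench top, without lifting or tipping it, through the open end of the low wooden bay and under its clear roof until the tray sits squarely against the stop at the back. Leave the small pot, the tin, the dibber and the hand fork where they are.

Things in the scene. Friction and masses are not known exactly. Their poses are not given: they have to be found in the camera images.
- tray: Loose black seed tray, 98 mm along x, 146 along y, 34 high, 0.35 kg. 2 x 3 open cells, 43 mm square, 30 deep, walls and floor 4 mm; centres at x = +-23.5, y = -47.3, 0, +47.3 mm. Four cells hold fixed pellets, tops 4 mm below the rim; the empty ones are at (-23.5, +47.3) and (+23.5, 0). Origin: centre of the underside, z up. The +y end faces the bay and goes in first.
- cell_far (a point): Centre of the floor of the empty cell in the tray's +y row (4 mm above the tray's underside); axes as the tray's
- cell_mid (a point): Centre of the floor of the empty cell in the tray's middle row; axes as the tray's
- pellet_a: Loose brown coir pellet, an upright cylinder 32 mm in diameter and 26 mm high, 30 g, standing on the saucer's floor at the start. Origin: centre of its underside; z along its axis
- pellet_b: A second pellet just like pellet_a (either may go into either empty cell)
- saucer: Loose white ceramic saucer, 170 mm across the rim, 18 mm high, inner floor flat, 136 mm across and 5 mm above the bench; the two pellets stand on its x axis at -32 and +32 mm at the start. Origin: centre of the underside
- bay: Low bay fixed to the bench: two wooden battens 20 mm wide along y, 112 mm apart inside, stop board across the +y end, clear plastic roof with a dark front strip; open at -y. Clear height 52 mm, roof top 57 mm. Battens and roof start at y = -65 mm; stop face at +65 mm, so a tray home has its centre at y = -8 mm and sticks out 16 mm. Origin: on the bench, mid inside; z up
- bay_mouth (a point): Middle of the bay's opening, 26 mm above the bench, on the front plane of the battens
- small_pot: Bystander: small terracotta-coloured pot, 69 mm across, 62 mm high, upright. Origin: centre of the underside
- tin: Bystander: small tin, 52 mm across, 50 mm high. Origin: centre of the underside
- dibber: Bystander: beech dibber lying along its y, 205 mm long, up to 34 mm thick. Origin: on the bench at mid length
- garden_fork: Bystander: aluminium hand fork lying along its y, 270 mm long, 60 mm wide, 24 mm high. Origin: on the bench at mid length
Not all that is in view belongs to the job. What is shaped like the pellet_b but red is not meant.

How it is judged:
On the way:
1. Both pellets lie flat in the two empty cells, one in each (((horizontal distance between pellet_a and cell_far below 0.0095 m and z of pellet_a in the frame of cell_far between -0.004 and 0.006 m and angle between each of pellet_a, pellet_b's own z axis and vertical below 0.2 rad and horizontal distance between pellet_b and cell_mid below 0.0095 m and z of pellet_b in the frame of cell_mid between -0.004 and 0.006 m) or (horizontal distance between pellet_b and cell_far below 0.0095 m and z of pellet_b in the frame of cell_far between -0.004 and 0.006 m and angle between each of pellet_b, pellet_a's own z axis and vertical below 0.2 rad and horizontal distance between pellet_a and cell_mid below 0.0095 m and z of pellet_a in the frame of cell_mid between -0.004 and 0.006 m))), for 0.2 s.
At the end, for the whole second after the job is handed in: The tray stands flat on the bench inside the bay, within 6 mm of touching the back stop, turned less than 0.1 rad from the bay's length and at rest; one pellet lies flat (tilt under 0.2 rad) on the floor of each of its two formerly empty cells (y of tray in the frame of bay between -0.014 and 0 m and x of tray in the frame of bay between -0.012 and 0.012 m and angle between the y axis of tray and the y axis of bay, either way round below 0.1 rad and height (world z) of tray below 0.006 m and linear speed of tray below 0.01 m/s and ((horizontal distance between pellet_a and cell_far below 0.0095 m and z of pellet_a in the frame of cell_far between -0.004 and 0.006 m and angle between each of pellet_a, pellet_b's own z axis and vertical below 0.2 rad and horizontal distance between pellet_b and cell_mid below 0.0095 m and z of pellet_b in the frame of cell_mid between -0.004 and 0.006 m) or (horizontal distance between pellet_b and cell_far below 0.0095 m and z of pellet_b in the frame of cell_far between -0.004 and 0.006 m and angle between each of pellet_b, pellet_a's own z axis and vertical below 0.2 rad and horizontal distance between pellet_a and cell_mid below 0.0095 m and z of pellet_a in the frame of cell_mid between -0.004 and 0.006 m))).
It fails at once if the tray is lifted or tipped (its origin more than 15 mm above the bench, or a tilt over 0.2 rad) (height (world z) of tray above 0.015 m or angle between tray's own z axis and vertical above 0.2 rad).
It fails at once if a bystander (small pot, tin, dibber, hand fork) is moved more than 30 mm (distance of any of small_pot, tin, dibber, garden_fork from where it was at the start of the episode above 0.03 m).
It also fails if it takes over 72 s, if anything falls off the work surface, if the arm or the gripper's body presses on something with over 40 N, if the wrist force passes 120 N, or if a joint passes its speed limit or range.

## Working session

There is one attempt and no reset: what is moved stays moved. The work goes in short steps, Python scripts to look and compute and a tool call to move; the robot and the scene stay as the last step left them, time stands still between calls to the robot, and variables do not carry over. Pictures are saved under pics/ and viewed, at most 10 in all, crops included, and the job is handed in when it is done.

Besides the shell and the picture viewer there is one more tool, called after "Emit:" as name([rows], argument=value, ...), one row to a line, values as JSON. send_rows: Moves the arm, as the interface text tells. Its arguments: {"type":"object","properties":{"targets":{"type":"array","items":{"type":"array","items":{"type":"number"}}},"grip_force":{"type":"number"}},"required":["targets"]}

```bash
mkdir -p pics; ls
cat > h.py <<'E'
import numpy as np,cv2
from cell import observe,read_camera,calibration
def snap(n):
    s=observe();p,d=read_camera(n);np.savez(f'{n}.npz',p=p,d=d,pos=s['tool_pos'],rot=s['tool_rot']);return p,d
E
python3 - <<'E'
from h import *
for n in('top','scene'):
    p,d=snap(n);cv2.imwrite(f'pics/{n}1.png',p[:,:,::-1]);c=calibration(n);print(c)
print(calibration('wrist'));print(observe())
E
```

```text
pics
{'intrinsics': array([[500.35420881,   0.        , 321.79750877],
       [  0.        , 500.35420881, 242.62888092],
       [  0.        ,   0.        ,   1.        ]]), 'world_to_cam': array([[-3.83198959e-03, -9.99651334e-01,  2.61252020e-02,
        -3.78725067e-02],
       [ 9.91497245e-01, -3.99950708e-04,  1.30127065e-01,
        -5.54625276e-01],
       [-1.30071245e-01,  2.64017114e-02,  9.91153076e-01,
        -9.45544040e-01],
       [ 0.00000000e+00,  0.00000000e+00,  0.00000000e+00,
         1.00000000e+00]])}
{'intrinsics': array([[478.23817928,   0.        , 317.51713524],
       [  0.        , 478.23817928, 239.03067835],
       [  0.        ,   0.        ,   1.        ]]), 'world_to_cam': array([[ 0.50500209,  0.86308864,  0.00713368, -0.24954241],
       [-0.59961081,  0.34486953,  0.72217164,  0.29652605],
       [ 0.62083795, -0.36897562,  0.69167711, -1.32243678],
       [ 0.        ,  0.        ,  0.        ,  1.        ]])}
{'intrinsics': array([[352.79985756,   0.        , 323.49932937],
       [  0.        , 352.79985756, 241.4438122 ],
       [  0.      
[... 401 characters left out ...]
, 'qpos': array([ 1.06697173e+00,  3.42652069e-01,  1.52491544e+00, -2.45791536e-05,
        1.27542441e+00, -1.46015209e-01]), 'qvel': array([ 1.05070025e-03, -7.56431929e-04, -3.45565078e-03,  6.79382300e-05,
       -9.75286638e-04, -1.00518789e-03]), 'joint_efforts': array([ 1.26410134e-03, -4.32006276e+01, -2.44695675e+01,  7.19246780e-02,
        5.27190662e-02, -9.01962426e-05]), 'tool_pos': array([0.18368064, 0.49142517, 0.22611709]), 'tool_rot': array([-3.14020485e+00, -1.80335073e-04,  2.78379031e+00]), 'contact_force': array([0.05832129, 0.07478044, 0.50296428]), 'torque': array([-2.54601628e-02, -4.43515937e-03, -5.42492392e-05]), 'grip_force': 0.0, 'opening': 0.09162420158760598}
```

View pics/top1.png

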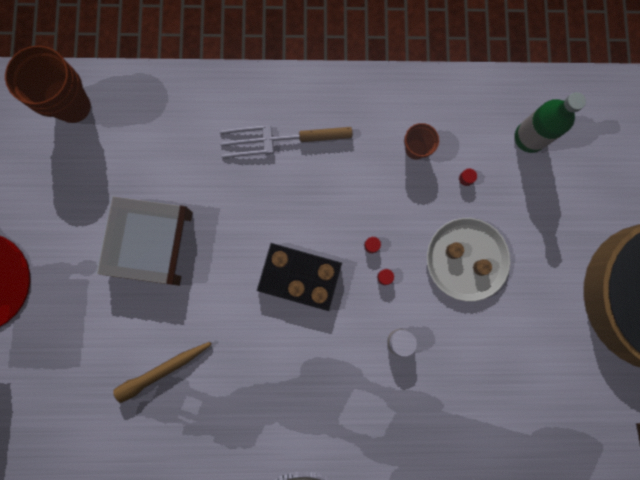

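View pics/scene1.png

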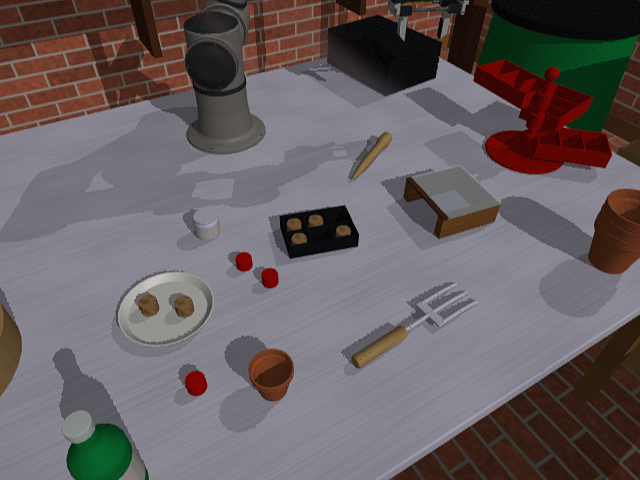

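The two brown pellets stand in the saucer at top-view pixels (456,251) and (483,267). The red look-alikes on the bench at (373,245), (386,277) and (468,177) are the wrong colour and not in the saucer. I'll check this in an enlarged crop.

Run:
```python
from h import *
p=np.load('top.npz')['p'][:,:,::-1]
a=cv2.resize(p[190:290,95:285],None,fx=4,fy=4,interpolation=cv2.INTER_CUBIC)[:300]
a=cv2.resize(p[190:292,95:205],(440,408),interpolation=cv2.INTER_CUBIC)
b=cv2.resize(p[240:315,250:350],(360,270),interpolation=cv2.INTER_CUBIC)
b=cv2.convertScaleAbs(b,alpha=2,beta=20)
c=cv2.resize(p[215:305,423:513],(360,330),interpolation=cv2.INTER_CUBIC)
c=cv2.resize(p[215:305,423:513],(324,324),interpolation=cv2.INTER_CUBIC)
o=np.zeros((600,800,3),np.uint8);o[:408,:440]=a;o[:270,440:]=b;o[276:600,440:764]=c
cv2.imwrite('pics/crop.png',o)
```

```text
(no output)
```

View pics/crop.png

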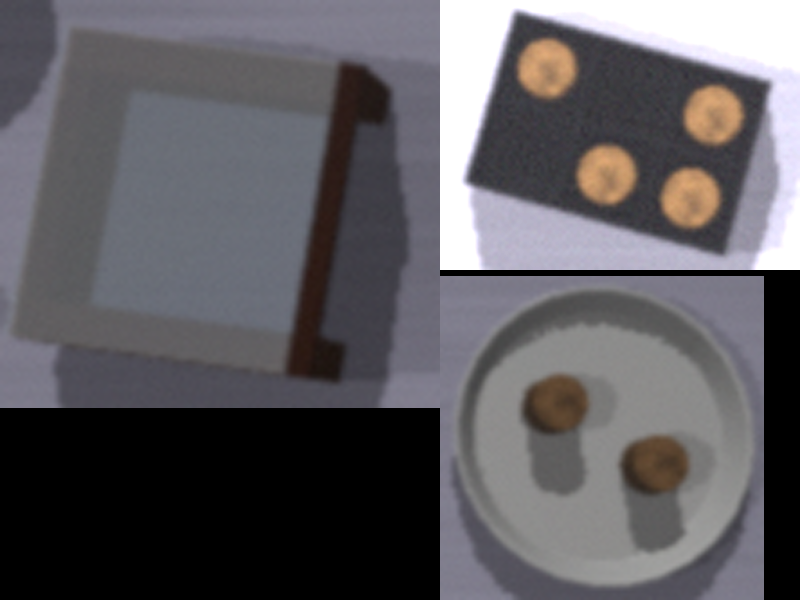

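Confirmed: the brown pellet tops are at about crop (560,402) and (658,463). The tray's empty cells are at bottom left and top middle, as described. The bay's roof corners are also clear.

```bash
cat >> h.py <<'E'
def ray(n,pts,z,cal=None):
    c=calibration(n);K=c['intrinsics'];W=c['world_to_cam'];C=-W[:3,:3].T@W[:3,3]
    uv=np.array(pts,float);r=np.c_[(uv[:,0]-K[0,2])/K[0,0],-(uv[:,1]-K[1,2])/K[1,1],-np.ones(len(uv))]@W[:3,:3]
    return C+r*((z-C[2])/r[:,2])[:,None]
def wray(pts,z,f='wrist.npz'):
    from scipy.spatial.transform import Rotation as R
    s=np.load(f);c=calibration('wrist');K=c['intrinsics'];H=c['hand_eye'];T=np.eye(4);T[:3,:3]=R.from_euler('xyz',s['rot']).as_matrix();T[:3,3]=s['pos'];M=T@H;C=M[:3,3]
    uv=np.array(pts,float);r=np.c_[(uv[:,0]-K[0,2])/K[0,0],-(uv[:,1]-K[1,2])/K[1,1],-np.ones(len(uv))]@M[:3,:3].T
    return C+r*((z-C[2])/r[:,2])[:,None]
E
python3 - <<'E'
from h import *
np.set_printoptions(precision=4,suppress=True)
f=lambda P,ox,oy,x0,y0,s:[(ox+(x-x0)/s,oy+(y-y0)/s) for x,y in P]
t=ray('top',f([(515,12),(770,82),(725,255),(467,183)],250,240,440,0,3.6),.034)
print('tray',t,t.mean(0));
e=t[0]-t[1]+t[3]-t[2];print('yaw of tray y',np.degrees(np.arctan2(e[1],e[0])),[np.linalg.norm(t[i]-t[i-1]) for i in range(4)])
b=ray('top',f([(72,28),(12,340),(310,377),(358,66)],95,190,0,0,4),.057)
print('bay',b,b.mean(0),[np.linalg.norm(b[i]-b[i-1]) for i in range(4)])
e=b[0]-b[3]+b[1]-b[2];print(np.degrees(np.arctan2(e[1],e[0])))
print('pel',ray('top',f([(560,402),(658,463)],423,215,440,276,3.6),.031))
print('small_pot..dib',ray('top',[(422,140),(403,345),(215,345),(221,150),(118,395)],.03))
E
```

```text
tray [[ 0.5535  0.061   0.034 ]
 [ 0.515  -0.0779  0.034 ]
 [ 0.4218 -0.0529  0.034 ]
 [ 0.4607  0.0859  0.034 ]] [0.4878 0.004  0.034 ]
yaw of tray y 74.41356539069635 [np.float64(0.09608259063293077), np.float64(0.1441362410834144), np.float64(0.09655612929081575), np.float64(0.14410609747730505)]
bay [[0.6406 0.3631 0.057 ]
 [0.4905 0.3835 0.057 ]
 [0.4728 0.2436 0.057 ]
 [0.6222 0.2258 0.057 ]] [0.5565 0.304  0.057 ] [np.float64(0.1384495149770698), np.float64(0.15144858534270697), np.float64(0.1410555869312459), np.float64(0.15045793980981073)]
82.56815038328648
pel [[ 0.5404 -0.3063  0.031 ]
 [ 0.5066 -0.3592  0.031 ]]
small_pot..dib [[ 0.7668 -0.2448  0.03  ]
 [ 0.3558 -0.1955  0.03  ]
 [ 0.3578  0.1661  0.03  ]
 [ 0.7438  0.1632  0.03  ]
 [ 0.2665  0.3454  0.03  ]]
```

Emit:
send_rows([
  [0.6,0.025,-0.04,0,-0.125],
  [0.6,0.025,-0.04,0,-0.125],
  [0.6,0.025,-0.04,0,-0.125],
  [0.6,0.025,-0.04,0,-0.125],
  [0.6,0.025,-0.04,0,-0.125],
], grip_force=10)

```text
time: 0.6
tool_pos: [0.3092, 0.2901, 0.2265]
tool_rot: [-3.141, 0.0, 2.154]
contact_force: [1.1, 0.1, -0.7]
opening: 0.0573
grip_force: 0.0
```

Emit:
send_rows([
  [0.6,0.025,-0.04,0,-0.125],
  [0.6,0.025,-0.04,0,-0.125],
  [0.6,0.025,-0.04,0,-0.125],
  [0.6,0.025,-0.04,0,-0.125],
  [0.6,0.025,-0.04,0,-0.125],
])

```text
time: 1.1
tool_pos: [0.4344, 0.0899, 0.2266]
tool_rot: [-3.141, -0.0, 1.528]
contact_force: [0.9, 0.0, 0.2]
opening: 0.0552
grip_force: 0.0
```

Emit:
send_rows([
  [0.6,0.025,-0.04,0,-0.125],
  [0.6,0.025,-0.04,0,-0.11],
  [0.6,0,0,0,0],
])

```text
time: 1.4
tool_pos: [0.4861, 0.0073, 0.2261]
tool_rot: [3.141, 0.001, 1.291]
contact_force: [-0.5, 1.0, -0.2]
opening: 0.0547
grip_force: 0.0
```

Run:
```python
from h import *
p,d=snap('wrist');cv2.imwrite('pics/w1.png',cv2.convertScaleAbs(p[:,:,::-1],alpha=1.5));s=np.load('wrist.npz');print(s['pos'],s['rot'])
```

```text
[0.48609663 0.00731471 0.22610327] [3.14054671e+00 1.26243166e-03 1.29086197e+00]
```

View pics/w1.png

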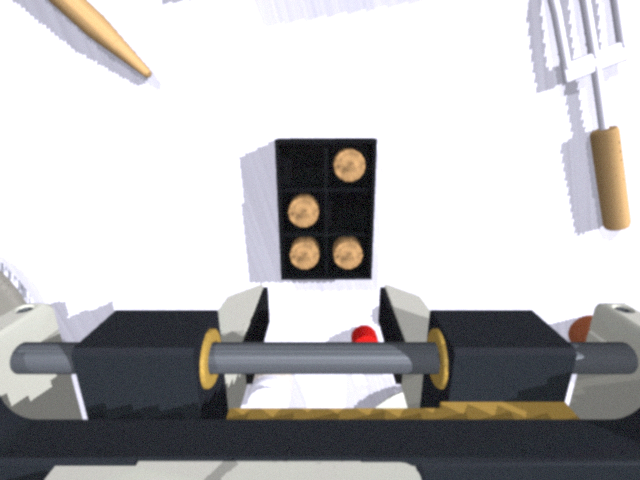

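The tray is at pixels (276,139), (377,138), (371,279), (281,279), with empty cells at about (301,165) and (349,211).

Run:
```python
from h import *
np.set_printoptions(precision=4,suppress=True)
t=wray([(276,139),(377,138),(371,279),(281,279)],.034);m=t.mean(0)
e=t[0]+t[1]-t[2]-t[3];a=np.arctan2(e[1],e[0]);print(t,m,a,[np.linalg.norm(t[i]-t[i-1]) for i in range(4)])
m2=(m+[.4878,.004,.034])/2;y=np.array([np.cos(a),np.sin(a)]);x=np.array([y[1],-y[0]])
for c in(m,m2):print('far',c[:2]-.0235*x+.0473*y,'mid',c[:2]+.0235*x)
q=wray([(349,165),(303,211),(304,253),(348,253)],.030)
for p,l in zip(q,[(1,1),(-1,0),(-1,-1),(1,-1)]):print('centre from pellet',p[:2]-l[0]*.0235*x-l[1]*.0473*y)
```

```text
[[ 0.464   0.0889  0.034 ]
 [ 0.5567  0.0632  0.034 ]
 [ 0.5168 -0.0776  0.034 ]
 [ 0.4233 -0.0506  0.034 ]] [0.4902 0.006  0.034 ] 1.2906900141430089 [np.float64(0.1453298937667252), np.float64(0.09618845773632768), np.float64(0.1463861406010133), np.float64(0.09728040995686005)]
far [0.4807 0.0579] mid [ 0.5128 -0.0005]
far [0.4795 0.0569] mid [ 0.5116 -0.0015]
centre from pellet [0.4892 0.0067]
centre from pellet [0.4903 0.0074]
centre from pellet [0.4909 0.0087]
centre from pellet [0.4909 0.0087]
```

Emit:
send_rows([
  [0.55,0.005,-0.045,0,-0.1],
  [0.55,0.005,-0.045,0,-0.1],
  [0.55,0.005,-0.045,0,-0.1],
  [0.55,0.005,-0.045,0,0],
  [0.55,0.005,-0.045,0,0],
])

```text
time: 1.95
tool_pos: [0.5086, -0.2132, 0.2267]
tool_rot: [-3.141, -0.0, 1.001]
contact_force: [0.9, 0.8, -0.8]
opening: 0.0506
grip_force: 0.0
```

Emit:
send_rows([
  [0.55,0,-0.045,0,0],
  [0.55,0,-0.045,-0.02,0],
  [0.55,0.0,0,0,0],
])

```text
time: 2.25
tool_pos: [0.5073, -0.306, 0.2035]
tool_rot: [-3.137, 0.001, 0.996]
contact_force: [-0.5, 0.8, -0.8]
opening: 0.0506
grip_force: 0.0
```

Run:
```python
from h import *
p,d=snap('wrist');cv2.imwrite('pics/w2.png',p[:,:,::-1]);s=np.load('wrist.npz');print(s['pos'],s['rot'])
```

```text
[ 0.50730526 -0.30595937  0.20349619] [-3.13728796e+00  7.58942436e-04  9.96458128e-01]
```

View pics/w2.png

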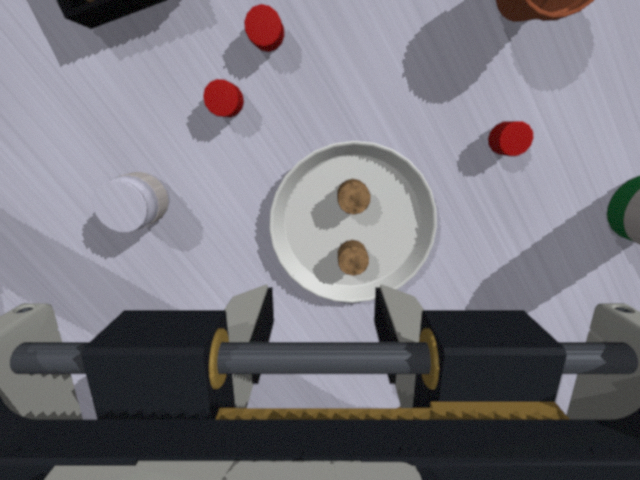

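The brown pellet tops are at (354,195) and (353,256), clear of the red ones.

Run:
```python
from h import *
print(wray([(354,195),(353,256)],.031));s=observe();print(s['tool_pos'],s['tool_rot'])
```

```text
[[ 0.54429895 -0.30289117  0.031     ]
 [ 0.51153678 -0.35479303  0.031     ]]
[ 0.50780367 -0.30358785  0.20463171] [-3.13748084e+00 -5.14410377e-04  9.97436956e-01]
```

Emit:
send_rows([
  [0.55,0.036,0,-0.03,0],
  [0.55,0,0,-0.045,0],
  [0.55,0,0,-0.045,0],
  [0.55,0,0,-0.035,0],
  [0.55,0,0,0,0],
])

```text
time: 2.8
tool_pos: [0.5424, -0.2987, 0.0472]
tool_rot: [-3.131, -0.001, 1.002]
contact_force: [-0.3, 0.7, -0.1]
opening: 0.0506
grip_force: 0.0
```

Emit:
send_rows([
  [0.55,0.001,-0.004,-0.015,0],
  [0.55,0,0,-0.012,0],
  [0.55,0,0,0,0],
  [0.55,0,0,0,0],
])

```text
time: 3.2
tool_pos: [0.5462, -0.3074, 0.0256]
tool_rot: [3.14, 0.0, 0.999]
contact_force: [-0.5, 0.5, -0.2]
opening: 0.0506
grip_force: 0.0
```

Emit:
send_rows([
  [0.3,0,0,0,0],
  [0.2,0,0,0,0],
  [0.2,0,0,0,0],
  [0.2,0,0,0,0],
  [0.2,0,0,0,0],
], grip_force=10)

```text
time: 3.7
tool_pos: [0.546, -0.3074, 0.0253]
tool_rot: [3.141, 0.0, 0.999]
contact_force: [-1.2, 0.2, 3.9]
opening: 0.031
grip_force: 10.0
```

Emit:
send_rows([
  [0.2,0,0,0.01,0],
  [0.2,0,0,0.02,0],
  [0.2,0,0,0.03,0],
  [0.2,-0.008,0.03,0.015,0.05],
  [0.2,-0.008,0.045,0,0.05],
])

```text
time: 4.2
tool_pos: [0.5313, -0.2343, 0.1027]
tool_rot: [3.135, 0.001, 1.098]
contact_force: [1.0, 0.9, -0.4]
opening: 0.0313
grip_force: 10.0
```

Emit:
send_rows([
  [0.2,-0.008,0.045,0,0.05],
  [0.2,-0.008,0.045,0,0.05],
  [0.2,-0.008,0.045,0,0.05],
  [0.2,-0.008,0.045,0,0.04],
  [0.2,-0.008,0.045,0,0],
])

```text
time: 4.7
tool_pos: [0.4895, -0.0056, 0.1004]
tool_rot: [3.141, -0.0, 1.29]
contact_force: [0.1, -0.5, -1.0]
opening: 0.0311
grip_force: 10.0
```

Emit:
send_rows([
  [0.2,-0.005,0.04,0,0],
  [0.2,-0.005,0.022,0,0],
  [0.2,0,0,-0.02,0],
  [0.2,0,0,0,0],
  [0.2,0,0,0,0],
])

```text
time: 5.2
tool_pos: [0.4799, 0.0546, 0.0801]
tool_rot: [-3.141, 0.0, 1.289]
contact_force: [0.4, 0.2, -0.3]
opening: 0.0313
grip_force: 10.0
```

Run:
```python
from h import *
p,d=snap('wrist');s=np.load('wrist.npz');print(s['pos'],s['rot'])
cv2.imwrite('pics/w3.png',cv2.resize(cv2.convertScaleAbs(p[100:400,130:530,::-1],alpha=1.6),(800,600)))
```

```text
[0.47986949 0.05463455 0.08007225] [-3.14128287e+00  1.70245307e-04  1.28868494e+00]
```

View pics/w3.png

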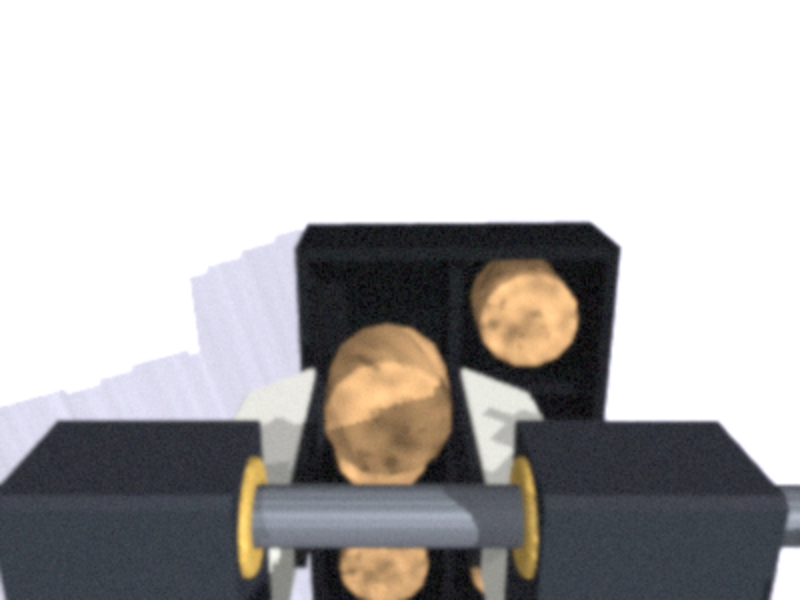

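The pellet hangs upright between the fingers, its top at crop (388,415). The tray's front rim corners are at crop (297,248) and (620,248).

Run:
```python
from h import *
pc=wray([(324,307.5)],.086)[0];r=wray([(278.5,224),(440,224)],.034)
e=(r[1]-r[0])[:2];x=e/np.linalg.norm(e);y=np.array([-x[1],x[0]]);fp=wray([(130+524/2,100+318/2)],.030)[0]
print(pc,r,np.linalg.norm(e),np.arctan2(y[1],y[0]));c=r.mean(0)[:2]-.073*y
print('ctr',c,'far',c-.0235*x+.0473*y,'mid',c+.0235*x,'far via pellet',fp[:2]-.047*x)
```

```text
[0.48114236 0.05520784 0.086     ] [[0.46281652 0.08916903 0.034     ]
 [0.55563556 0.06228184 0.034     ]] 0.0966348563897293 1.2888403363586467
ctr [0.48891489 0.00560798] far [0.47950334 0.05757877] mid [ 0.51148694 -0.00093054] far via pellet [0.47834402 0.05977046]
```

Emit:
send_rows([
  [0.2,-0.002,0.003,-0.01,0],
  [0.2,0,0,-0.02,0],
  [0.2,0,0,-0.012,0],
  [0.2,0,0,0,0],
  [0.2,0,0,0,0],
])

```text
time: 5.75
tool_pos: [0.4779, 0.0575, 0.0378]
tool_rot: [-3.141, 0.0, 1.288]
contact_force: [-0.5, 0.7, -0.6]
opening: 0.0316
grip_force: 10.0
```

Now release it, lift clear and return to the saucer.

Emit:
send_rows([
  [0.45,0,0,0,0],
  [0.55,0,0,0,0],
  [0.55,0,0,0,0],
  [0.55,0,0,0.03,0],
  [0.55,0,0,0.04,0],
])

```text
time: 6.25
tool_pos: [0.4765, 0.0578, 0.1073]
tool_rot: [-3.138, 0.001, 1.289]
contact_force: [1.0, -0.3, 0.3]
opening: 0.0504
grip_force: 0.0
```

Emit:
send_rows([
  [0.55,0,0,0.04,0],
  [0.55,0.004,-0.045,0.02,0],
  [0.55,0.004,-0.045,0,0],
  [0.55,0,0,0,0],
  [0.55,0,0,0,0],
])

```text
time: 6.75
tool_pos: [0.4856, -0.0329, 0.1678]
tool_rot: [3.142, -0.0, 1.286]
contact_force: [-0.5, -0.4, -0.6]
opening: 0.0504
grip_force: 0.0
```

Run:
```python
from h import *
p,d=snap('wrist');s=np.load('wrist.npz');print(s['pos'],s['rot'])
cv2.imwrite('pics/w4.png',cv2.resize(cv2.convertScaleAbs(p[50:290,200:460,::-1],alpha=1.8),(650,600)))
```

```text
[ 0.48563361 -0.03285815  0.16784921] [ 3.14155878e+00 -3.28247159e-04  1.28621192e+00]
```

View pics/w4.png

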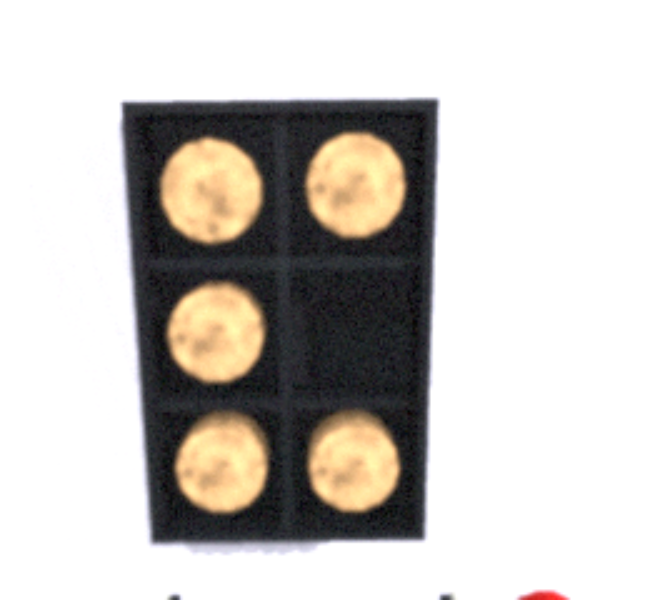

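Pellet 1 is flat in the far cell at crop (212,190). Next, pellet 2.

Emit:
send_rows([
  [0.55,0.004,-0.04,0,-0.06],
  [0.55,0.004,-0.045,0,-0.06],
  [0.55,0.004,-0.045,0,-0.06],
  [0.55,0.003,-0.045,0,-0.06],
  [0.55,0.003,-0.045,0,-0.05],
])

```text
time: 7.3
tool_pos: [0.5042, -0.2522, 0.1674]
tool_rot: [-3.141, -0.0, 0.999]
contact_force: [0.9, 0.6, 0.3]
opening: 0.0504
grip_force: 0.0
```

Emit:
send_rows([
  [0.55,0.003,-0.045,-0.01,0],
  [0.55,0.003,-0.04,-0.03,0],
  [0.55,0.003,-0.02,-0.04,0],
  [0.55,0,0,0,0],
  [0.55,0,0,0,0],
])

```text
time: 7.8
tool_pos: [0.5129, -0.3553, 0.0868]
tool_rot: [-3.138, -0.001, 1.0]
contact_force: [0.5, 0.3, 0.6]
opening: 0.0504
grip_force: 0.0
```

Emit:
send_rows([
  [0.55,0,0,-0.03,0],
  [0.55,0,0,-0.02,0],
  [0.55,0,0,-0.014,0],
  [0.55,0,0,0,0],
  [0.55,0,0,0,0],
])

```text
time: 8.3
tool_pos: [0.5138, -0.3569, 0.0254]
tool_rot: [3.139, 0.0, 1.0]
contact_force: [-1.0, 0.3, 0.3]
opening: 0.0506
grip_force: 0.0
```

Emit:
send_rows([
  [0.3,0,0,0,0],
  [0.2,0,0,0,0],
  [0.2,0,0,0,0],
  [0.2,0,0,0,0],
  [0.2,0,0,0,0],
])

```text
time: 8.8
tool_pos: [0.5131, -0.3574, 0.0246]
tool_rot: [3.14, 0.0, 0.999]
contact_force: [-0.5, 2.0, 6.0]
opening: 0.0315
grip_force: 10.0
```

Emit:
send_rows([
  [0.2,0,0,0.01,0],
  [0.2,0,0,0.02,0],
  [0.2,0,0,0.03,0],
  [0.2,0,0.03,0.02,0.05],
  [0.2,0,0.045,0,0.05],
])

```text
time: 9.3
tool_pos: [0.5144, -0.2846, 0.1073]
tool_rot: [3.134, 0.002, 1.098]
contact_force: [1.5, 0.7, -0.4]
opening: 0.0314
grip_force: 10.0
```

Emit:
send_rows([
  [0.2,-0.001,0.045,0,0.05],
  [0.2,-0.001,0.045,0,0.05],
  [0.2,-0.001,0.045,0,0.05],
  [0.2,0,0.045,0,0.04],
  [0.2,0,0.045,0,0],
])

```text
time: 9.8
tool_pos: [0.5096, -0.0555, 0.1043]
tool_rot: [3.141, 0.0, 1.29]
contact_force: [1.4, 0.0, -0.1]
opening: 0.0312
grip_force: 10.0
```

Emit:
send_rows([
  [0.2,0,0.035,0,0],
  [0.2,0,0.02,0,0],
  [0.2,0,0,-0.025,0],
  [0.2,0,0,0,0],
  [0.2,0,0,0,0],
])

```text
time: 10.3
tool_pos: [0.5097, -0.0023, 0.079]
tool_rot: [-3.141, 0.0, 1.289]
contact_force: [-0.1, 0.3, -0.1]
opening: 0.0311
grip_force: 10.0
```

Run:
```python
from h import *
p,d=snap('wrist');s=np.load('wrist.npz');print(s['pos'],s['rot'])
cv2.imwrite('pics/w5.png',cv2.resize(cv2.convertScaleAbs(p[100:400,130:530,::-1],alpha=1.6),(800,600)))
```

```text
[ 0.50968117 -0.00234566  0.07901378] [-3.14075161e+00  2.28325699e-04  1.28864053e+00]
```

View pics/w5.png

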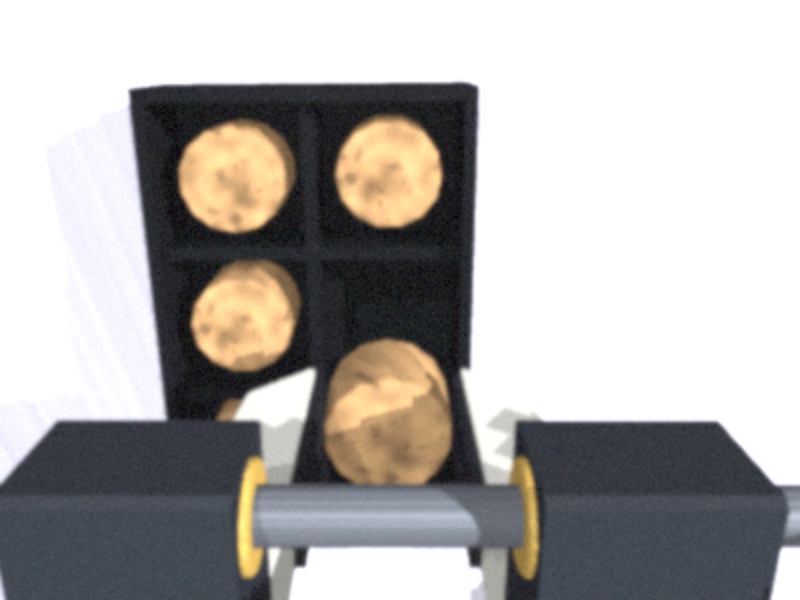

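The held pellet's top is at crop (388,428). The fixed pellets at (388,171) and (244,320) locate the cell.

Run:
```python
from h import *
a=1.289;y=np.array([np.cos(a),np.sin(a)]);x=np.array([y[1],-y[0]])
print(wray([(324,314)],.084)[0]);q=wray([(324,185.5),(252,260)],.03)[:,:2]
print(q[0]-.0473*y,q[1]+.047*x);r=wray([(196,146),(368.5,144)],.034)[:,:2].mean(0);print(r-.073*y+.0235*x)
```

```text
[ 0.50983156 -0.00568331  0.084     ]
[0.5118473  0.00086238] [0.5138256  0.00089012]
[ 0.51139273 -0.00169915]
```

Emit:
send_rows([
  [0.2,0.002,0.0055,-0.01,0],
  [0.2,0,0,-0.02,0],
  [0.2,0,0,-0.012,0],
  [0.2,0,0,0,0],
  [0.2,0,0,0,0],
])

```text
time: 10.85
tool_pos: [0.512, 0.0033, 0.0368]
tool_rot: [-3.141, 0.0, 1.289]
contact_force: [-0.1, 0.7, 0.1]
opening: 0.0314
grip_force: 10.0
```

Emit:
send_rows([
  [0.45,0,0,0,0],
  [0.55,0,0,0,0],
  [0.55,0,0,0,0],
  [0.55,0,0,0.03,0],
  [0.55,0,-0.02,0.04,0],
])

```text
time: 11.35
tool_pos: [0.5103, -0.0152, 0.1062]
tool_rot: [-3.137, -0.0, 1.291]
contact_force: [0.8, -0.6, -0.4]
opening: 0.0502
grip_force: 0.0
```

Emit:
send_rows([
  [0.6,-0.005,-0.045,0.03,0],
  [0.6,-0.01,-0.045,0.02,0],
  [0.6,-0.01,-0.02,0,0],
  [0.6,0,0,0,0],
  [0.6,0,0,0,0],
])

```text
time: 11.85
tool_pos: [0.4871, -0.1228, 0.1544]
tool_rot: [3.141, -0.0, 1.287]
contact_force: [0.3, -0.3, 0.4]
opening: 0.0551
grip_force: 0.0
```

Run:
```python
from h import *
p,d=snap('wrist');s=np.load('wrist.npz');print(s['pos'],s['rot'])
cv2.imwrite('pics/w6.png',cv2.convertScaleAbs(p[:,:,::-1],alpha=1.4))
```

```text
[ 0.48713496 -0.12280152  0.15440855] [ 3.14145410e+00 -4.04939206e-04  1.28737334e+00]
```

View pics/w6.png

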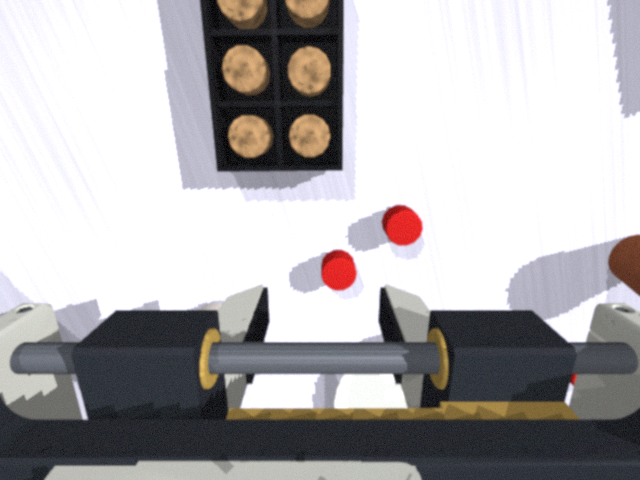

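Pellet 2 is flat in the mid cell at (309,70). Two red blocks near the tray's rear, at (402,225) and (339,270), need checking against the fingers' landing spots.

Run:
```python
from h import *
a=1.289;y=np.array([np.cos(a),np.sin(a)]);x=np.array([y[1],-y[0]]);
r=wray([(217,170),(343,170)],.034)[:,:2];e=r.mean(0);print('rear edge',r,e)
for q in wray([(402,225),(339,269)],.026)[:,:2]:print(q,'along x',(q-e)@x,'along y',(q-e)@y)
b=.13;Y=np.array([np.cos(1.441),np.sin(1.441)])
t=np.array([.5555,.291]);print('rear goal',t-.073*Y)
```

```text
rear edge [[ 0.42316493 -0.05030635]
 [ 0.51724405 -0.07766314]] [ 0.47020449 -0.06398474]
[ 0.55309615 -0.13656931] along x 0.09980663289199043 along y -0.046671002805545335
[ 0.49161418 -0.1602264 ] along x 0.04732827383088136 along y -0.08649200497536479
rear goal [0.54605145 0.21861406]
```

Emit:
send_rows([
  [0.6,-0.025,0.028,-0.03,0],
  [0.6,0,0,-0.04,0],
  [0.6,0,0,-0.035,0],
  [0.6,0,0,-0.025,0],
  [0.6,0,0,0,0],
])

```text
time: 12.4
tool_pos: [0.4602, -0.0927, 0.0213]
tool_rot: [-3.134, -0.001, 1.291]
contact_force: [0.1, 0.4, -0.2]
opening: 0.055
grip_force: 0.0
```

Emit:
send_rows([
  [0.6,0,0,-0.012,0],
  [0.6,0,0,0,0],
  [0.6,0,0,0,0],
])

```text
time: 12.7
tool_pos: [0.4629, -0.0945, 0.0132]
tool_rot: [3.141, 0.0, 1.29]
contact_force: [0.0, -0.6, -0.5]
opening: 0.055
grip_force: 0.0
```

Emit:
send_rows([
  [0.6,0.003,0.009,0,0],
  [0.6,0.003,0.009,0,0],
  [0.6,0.001,0.005,0,0],
  [0.6,0.001,0.005,0,0],
  [0.6,0,0,0,0],
])

```text
time: 13.2
tool_pos: [0.4709, -0.0663, 0.0128]
tool_rot: [3.14, 0.0, 1.29]
contact_force: [-0.4, -0.5, -0.2]
opening: 0.0556
grip_force: 0.0
```

Emit:
send_rows([
  [0.6,0.003,0.01,0,0.01],
  [0.6,0.004,0.01,0,0.01],
  [0.6,0.004,0.01,0,0.01],
  [0.6,0.004,0.01,0,0.01],
  [0.6,0.004,0.01,0,0.01],
])

```text
time: 13.7
tool_pos: [0.4895, -0.0171, 0.0127]
tool_rot: [3.141, 0.001, 1.34]
contact_force: [-2.0, -6.1, 4.5]
opening: 0.0549
grip_force: 3.2
```

Emit:
send_rows([
  [0.6,0.004,0.01,0,0.015],
  [0.6,0.004,0.01,0,0.015],
  [0.6,0.004,0.01,0,0.015],
  [0.6,0.004,0.01,0,0.015],
  [0.6,0,0,0,0],
])

```text
time: 14.2
tool_pos: [0.5056, 0.0241, 0.0125]
tool_rot: [3.141, -0.0, 1.4]
contact_force: [1.1, -0.5, 0.1]
opening: 0.0552
grip_force: 0.0
```

Run:
```python
from h import *
p,d=snap('wrist');s=np.load('wrist.npz');print(s['pos'],s['rot'])
cv2.imwrite('pics/w7.png',cv2.convertScaleAbs(p[:,:,::-1],alpha=1.4))
t,d=snap('top')
cv2.imwrite('pics/comb.png',np.hstack([cv2.convertScaleAbs(p[:310,60:500,::-1],alpha=1.5),np.zeros((310,5,3),np.uint8),cv2.convertScaleAbs(cv2.resize(t[180:335,95:272,::-1],(354,310),interpolation=cv2.INTER_CUBIC),alpha=1.5)]))
```

```text
[0.50559591 0.02411896 0.01246255] [ 3.14114327e+00 -3.39044303e-04  1.40003855e+00]
```

View pics/comb.png

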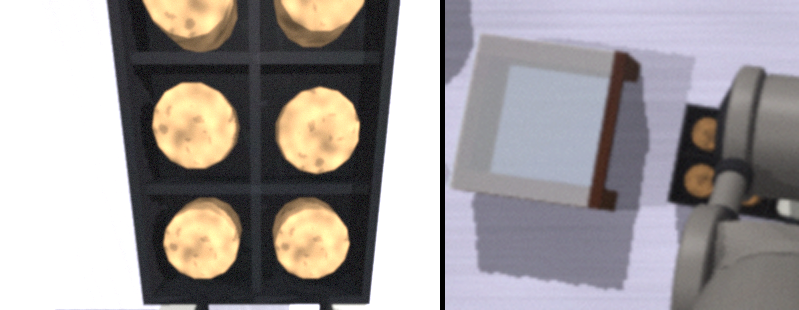

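The tray follows squarely between both fingers, with its front edge at comb (687,105)–(670,200) and the bay mouth at (624,53)–(600,208). I'll compute the relative pose.

Run:
```python
from h import *
np.set_printoptions(precision=4,suppress=True)
g=lambda P:[(95+(x-445)/2,180+y/2) for x,y in P]
t=ray('top',g([(687,105),(670,200)]),.034)[:,:2];b=ray('top',g([(624,53),(600,208.5)]),.057)[:,:2]
for q in(t,b):
    e=q[0]-q[1];print(q,q.mean(0),np.linalg.norm(e),'yaw',np.arctan2(e[0],-e[1]) )
e=b[0]-b[1];x=e/np.linalg.norm(e);y=np.array([-x[1],x[0]]);D=t.mean(0)-b.mean(0);print('tray front in mouth frame: lateral',D@x,'gap',D@y)
r=wray([(205,303),(430,303)],.034)[:,:2];print('wrist rear',r,r.mean(0),np.arctan2(-(r[1]-r[0])[1],(r[1]-r[0])[0]))
```

```text
[[0.575  0.1686]
 [0.4819 0.1827]] [0.5285 0.1756] 0.09417163122334397 yaw 1.4194799357121988
[[0.6222 0.2258]
 [0.4728 0.2436]] [0.5475 0.2347] 0.15045793980981073 yaw 1.4524796092917942
tray front in mouth frame: lateral -0.011895663644787703 gap -0.060899399889341156
wrist rear [[0.458  0.044 ]
 [0.5535 0.0275]] [0.5057 0.0358] 0.17158346321096776
```

Emit:
send_rows([
  [0.6,0.0035,0.0095,0,0],
  [0.6,0.0035,0.0095,0,0],
  [0.6,0.0035,0.0095,0,0],
  [0.6,0.0035,0.0095,0,0],
  [0.6,0.0035,0.0095,0,0],
])

```text
time: 14.8
tool_pos: [0.5229, 0.0716, 0.0121]
tool_rot: [-3.141, 0.0, 1.399]
contact_force: [-1.3, -1.5, -1.0]
opening: 0.0554
grip_force: 1.2
```

Emit:
send_rows([
  [0.6,0.003,0.008,0,0],
  [0.6,0,0,0,0],
])

```text
time: 15.0
tool_pos: [0.5265, 0.0801, 0.0124]
tool_rot: [3.14, -0.001, 1.4]
contact_force: [-0.5, 0.7, 0.7]
opening: 0.055
grip_force: 0.0
```

Run:
```python
from h import *
np.set_printoptions(precision=4,suppress=True,linewidth=200)
p,d=snap('wrist');s=np.load('wrist.npz');print(s['pos'],s['rot'])
g=p.sum(2).astype(int)
for r in(270,290):
    k=np.where(g[r,150:500]<130)[0]+150;print(r,k[0],k[-1])
for c in(270,320,370):
    print(c,g[285:325,c])
```

```text
[0.5265 0.0801 0.0124] [ 3.1404 -0.0008  1.3999]
270 201 431
290 204 429
270 [ 78  49  81  82  80  77  82  70  82  72  93  97 104  77  86  83  81 104 177 297 392 432 435 431 427 425 417 412 423 421 418 417 407 414 403 402 393 410 428 444]
320 [ 91 108  78  94 100 104  92  80  64  81  71  95  86  99 100  90  91 115 199 316 409 435 447 440 454 445 453 442 447 453 448 447 450 455 449 452 439 445 452 444]
370 [ 78  53  90  75  71  59  70  90  75  73  61  81  70  72  70  66  74 129 277 465 616 673 674 676 676 674 675 674 675 675 677 673 675 678 680 677 677 679 679 695]
```

No slip, so I'll go on into the bay.

Emit:
send_rows([
  [0.6,0.0023,0.0098,0,0.0075],
  [0.6,0.0023,0.0098,0,0.0075],
  [0.6,0,0,0,0],
])

```text
time: 15.35
tool_pos: [0.5308, 0.0994, 0.0125]
tool_rot: [3.141, -0.001, 1.415]
contact_force: [0.4, 0.0, 1.0]
opening: 0.0551
grip_force: 0.0
```

Run:
```python
from h import *
np.set_printoptions(precision=4,suppress=True,linewidth=220)
p,d=snap('wrist');s=np.load('wrist.npz');print(s['pos'],s['rot'])
g=p.sum(2).astype(int);k=np.where(g[290,150:500]<130)[0]+150;print(k[0],k[-1])
t,_=snap('top')
cv2.imwrite('pics/x.png',np.hstack([cv2.convertScaleAbs(p[:310,60:500,::-1],alpha=1.5),np.zeros((310,5,3),np.uint8),cv2.convertScaleAbs(cv2.resize(t[180:335,95:272,::-1],(354,310),interpolation=cv2.INTER_CUBIC),alpha=1.5)]))
# top: rows crossing tray/batten just outside mouth
for c in(186,190,194):print(c,t[195:295,c].sum(1)[::2])
```

```text
[0.5308 0.0994 0.0125] [ 3.1408 -0.0007  1.4148]
204 429
186 [426 419 389 249 257 264 264 272 285 293 295 280 259 241 233 226 222 220 215 212 209 201 189 175 168 159 114  86  83  78 175 199 195 189 175 165 158 145 138 119  88 135 254 271 261 262 257 255 255 254]
190 [428 416 363 214 200 178 155 150 133 131 130 128 126 121 125 134 126 125 114 113 117 112 104 103 101 106 102  77  68  68  62  93 108 106  85  88  81  55  56 171 216 235 260 256 262 263 264 258 263 231]
194 [425 421 391 219 139 180 226 258 269 286 299 300 286 266 255 247 239 238 233 225 212 208 190 172 170 154 147 118  99  87  64  67  83  83  97 101  75  42  40 109 212 246 259 257 260 264 259 261 254 231]
```

Emit:
send_rows([
  [0.6,0.0023,0.0098,0,0.0075],
  [0.6,0.0023,0.0098,0,0.0075],
  [0.6,0.0023,0.0098,0,0.0075],
  [0.6,0.0023,0.0098,0,0.0075],
])

```text
time: 15.85
tool_pos: [0.5397, 0.1381, 0.0123]
tool_rot: [-3.141, 0.0, 1.445]
contact_force: [-1.0, -4.3, 0.0]
opening: 0.0553
grip_force: 1.9
```

Emit:
send_rows([
  [0.6,0.0013,0.01,0,0],
  [0.6,0.0013,0.01,0,0],
  [0.6,0.0013,0.01,0,0],
])

```text
time: 16.15
tool_pos: [0.5435, 0.1683, 0.0123]
tool_rot: [-3.142, 0.0, 1.444]
contact_force: [-0.3, -4.1, 0.6]
opening: 0.0552
grip_force: 2.0
```

Run:
```python
from h import *
p,d=snap('wrist');s=np.load('wrist.npz');print(s['pos'],s['rot'])
g=p.sum(2).astype(int);k=np.where(g[290,150:500]<130)[0]+150;print(k[0],k[-1]);print([np.where(g[285:330,c]>160)[0][0]+285 for c in(270,320,370)])
```

```text
[0.5434895  0.16830444 0.01230616] [-3.14155174e+00  1.50482831e-04  1.44392791e+00]
204 430
[np.int64(305), np.int64(305), np.int64(305)]
```

Emit:
send_rows([
  [0.6,0.0013,0.01,0,0],
  [0.6,0.0013,0.01,0,0],
  [0.6,0.0013,0.01,0,0],
  [0.6,0.0005,0.004,0,0],
])

```text
time: 16.6
tool_pos: [0.548, 0.2024, 0.0124]
tool_rot: [3.141, -0.0, 1.445]
contact_force: [-0.5, -5.6, 3.4]
opening: 0.0551
grip_force: 2.7
```

Emit:
send_rows([
  [0.6,0.0003,0.002,0,0],
  [0.6,0.0003,0.002,0,0],
])

```text
time: 16.8
tool_pos: [0.5484, 0.2053, 0.0124]
tool_rot: [-3.141, 0.0, 1.444]
contact_force: [-1.1, -3.9, 2.6]
opening: 0.055
grip_force: 2.5
```

Emit:
send_rows([
  [0.6,0.0003,0.002,0,0],
])

```text
time: 16.9
tool_pos: [0.5487, 0.2071, 0.0123]
tool_rot: [-3.141, 0.001, 1.444]
contact_force: [-0.9, -4.3, 2.0]
opening: 0.0552
grip_force: 2.5
```

Emit:
send_rows([
  [0.6,0.0003,0.002,0,0],
  [0.6,0.0003,0.002,0,0],
])

```text
time: 17.1
tool_pos: [0.5487, 0.208, 0.0124]
tool_rot: [-3.14, 0.006, 1.444]
contact_force: [-4.6, -26.9, 9.2]
opening: 0.0552
grip_force: 13.4
```

Emit:
send_rows([
  [0.6,0.0003,0.002,0,0],
])

```text
time: 17.2
tool_pos: [0.5487, 0.2081, 0.0125]
tool_rot: [-3.139, 0.009, 1.444]
contact_force: [-6.0, -35.2, 12.9]
opening: 0.0553
grip_force: 17.8
```

The tray is against the stop: the force rose sharply at y = 0.208, where I expected it. I'll back off, raise the arm and take a numeric check.

Emit:
send_rows([
  [0.6,-0.001,-0.006,0,0],
  [0.6,-0.003,-0.02,0,0],
  [0.6,-0.005,-0.04,0,0],
  [0.6,0,-0.04,0.03,0],
  [0.6,0,-0.03,0.045,0],
])

```text
time: 17.7
tool_pos: [0.539, 0.0783, 0.0827]
tool_rot: [-3.137, -0.0, 1.443]
contact_force: [1.4, 0.5, 0.0]
opening: 0.0552
grip_force: 0.0
```

Emit:
send_rows([
  [0.6,0,-0.02,0.045,0],
  [0.6,0,0,0.03,0],
  [0.6,0,0,0,0],
  [0.6,0,0,0,0],
])

```text
time: 18.1
tool_pos: [0.5409, 0.0602, 0.1592]
tool_rot: [3.14, -0.001, 1.444]
contact_force: [-0.3, 0.2, 0.0]
opening: 0.055
grip_force: 0.0
```

Run:
```python
from h import *
p,d=snap('wrist');t,_=snap('top');s=np.load('wrist.npz');print(s['pos'],s['rot'])
cv2.imwrite('pics/final.png',np.hstack([cv2.convertScaleAbs(cv2.resize(p[:300,100:540,::-1],(440,300)),alpha=1.5),cv2.convertScaleAbs(cv2.resize(t[180:330,95:272,::-1],(354,300),interpolation=cv2.INTER_CUBIC),alpha=1.5)]))
```

```text
[0.54091543 0.06015802 0.15924282] [ 3.14001992e+00 -1.04358571e-03  1.44362431e+00]
```

Run:
```python
from h import *
np.set_printoptions(precision=4,suppress=True)
s=np.load('wrist.npz');g=cv2.cvtColor(s['p'],cv2.COLOR_RGB2HSV)
# pellets: brown saturated blobs
m=((g[...,0]>5)&(g[...,0]<22)&(g[...,1]>90)&(g[...,2]>70)).astype(np.uint8);m[290:]=0
n,_,st,c=cv2.connectedComponentsWithStats(m)
for i in range(1,n):
    if st[i,4]>150:print(st[i],c[i],wray([c[i]],.03)[0,:2])
```

```text
[   0    0   88  113 2733] [34.9744 55.2755] [0.3505 0.2186]
[575 247  29  43 881] [592.2236 268.7821] [ 0.7725 -0.0049]
```

Run:
```python
from h import *
np.set_printoptions(precision=4,suppress=True)
s=np.load('wrist.npz');g=s['p'].sum(2).astype(int)
print(g[60:240:4,320])
d=(g<130).astype(np.uint8);d[280:]=0
n,_,st,c=cv2.connectedComponentsWithStats(d)
for i in range(1,n):
    if st[i,4]>100:print(st[i])
ed=[]
for x in range(265,385,15):
    k=np.where(g[:275,x]<150)[0]
    if len(k):ed.append((x,k[-1]))
print(ed);r=wray(ed,.034)[:,:2];print(r,np.polyfit(r[:,0],r[:,1],1))
sp=s['p'].astype(int);rb=sp[...,0]-sp[...,2]
m=(rb>8).astype(np.uint8);m[230:]=0;m[:,:180]=0;m[:,480:]=0
n,_,st,c=cv2.connectedComponentsWithStats(cv2.morphologyEx(m,cv2.MORPH_OPEN,np.ones((5,5))))
for i in range(1,n):print(st[i],c[i],wray([c[i]],.03)[0,:2])
```

```text
[423 420 422 406 422 484 483 496 492 500 507 508 502 498 508 507 504 518
 497 498 495 501 498 493 496 502 502 490 495 489 491 492 492 502 497 496
 503 509 507 504 512 515 512 514 519]
[ 234    0  140   28 3700]
[377   0  26   5 101]
[(265, np.int64(27)), (280, np.int64(27)), (295, np.int64(27)), (310, np.int64(27)), (325, np.int64(27)), (340, np.int64(27)), (355, np.int64(27)), (370, np.int64(21))]
[[0.5203 0.2145]
 [0.5307 0.2131]
 [0.5412 0.2118]
 [0.5517 0.2105]
 [0.5622 0.2092]
 [0.5727 0.2079]
 [0.5832 0.2065]
 [0.594  0.2089]] [-0.0964  0.264 ]
[258   0  34  10 285] [274.3474   3.9193] [0.5288 0.2287]
[320   0  33  10 275] [335.8873   3.8291] [0.5717 0.2233]
[377   0  25   5 112] [389.3571   1.7768] [0.6091 0.2199]
```

Run:
```python
from h import *
np.set_printoptions(precision=4,suppress=True)
p=np.load('top.npz')['p'].astype(int);rb=p[...,0]-p[...,2]
m=(rb>12).astype(np.uint8);m[:,:100]=0;m[:,195:]=0;m[:200]=0;m[285:]=0
n,_,st,c=cv2.connectedComponentsWithStats(m)
Y=np.array([np.cos(1.442),np.sin(1.442)]);X=np.array([Y[1],-Y[0]]);B=np.array([.556,.299])
for i in range(1,n):
    if st[i,4]>20:
        q=ray('top',[c[i]],.03)[0,:2];print(st[i],c[i],'bay frame',(q-B)@X,(q-B)@Y)
```

```text
[169 244   8  28  86] [172.2907 257.4535] bay frame -0.023523541280371978 -0.049342169293119874
```

Run:
```python
from h import *
np.set_printoptions(linewidth=250)
p=np.load('top.npz')['p'].astype(int)
print(p[205:285:3,100:196:4,0]);print((p[...,0]-p[...,2])[205:285:3,100:196:4])
```

```text
[[ 88  88 122 114 109 108 108 106 108 110 108 109 107 110 110 107 108 112 109  38  72  70  72  48]
 [ 90  91 134 107 105 105 105 107 109 109 109 109 110 108 109 108 110 111 103  32  68  67  65  42]
 [ 84  95 134 106 103 102 102 104 103 103 104 104 107 109 110 109 109 108 109  33  62  64  61  43]
 [ 89 128 130 103 103  96  92  96  99 104 109 106 105 105 104 102 105 105 110  34  58  59  57  42]
 [101 134 123 105 102  96  92  92  93  91  90  94  95  97  98 104 104 105 103  45  55  56  55  43]
 [138 138 117 105 102  91  91  94 104 101  92  92  92  91  91  91  92  93  93  70  53  52  53  42]
 [139 138 110 104 102  93  91 110 112 109 105  93  92  93 105 108  93  92  92  74  53  51  51  46]
 [139 140 108 105 100  91  97 112 108 111 109  95  89 106 110 108 111  94  91  67  51  50  49  45]
 [139 140 106 105 101  89  98 111 105 112 107  93  90 109 109 108 109  97  92  59  41  39  39  40]
 [141 137 104 104 100  90  91 109 108 108 106  92  92 109 112 111 110  92  97  47  29  33  33  28]
 [140 130 104 103  99  90  90  93 103 105 100  92  92 102 111 111 108  94 100  37  31  34  30  26]
 [140 123 1
[... 3547 characters left out ...]
4   3]
 [ -1   0   1  -4  -3 -14 -14 -15 -15 -15 -15 -14 -14 -15 -14 -14 -13  -8  19   7   5   7   4   0]
 [  2   1   1   1   1   0  -2  -4  -8 -12 -14 -14 -14 -14 -14 -15 -13  -1  10   5   5   5   4  -1]
 [  0   2   0   0   0   1  -1   0  -1  -1  -2  -1  -3  -5 -11 -14 -15   2   3  -3  -2   0   4  -3]
 [ -4   1   1   1   0   0   0   0   0  -1   1   0   0  -1   0  -1  -1   4  -3  -3  -2  -2   0  -6]
 [-13 -14 -14  -7  -3   1   2   0   2   0  -1   1   0   0  -1  -1   0  -1  -3  -2  -5  -2  -2  -1]
 [-14 -14 -11  -8  -9  -9 -10  -8  -7  -5  -4   2   1   1  -1   1   3   4   3   4   1   1  -2  -2]
 [-15 -15 -12 -10  -9  -9  -8  -9  -8 -10  -9 -11  -8  -8  -4  -1   4   6   3   5   3   1  -3  -4]]
```

Four discs show under the roof, one in each cell of the front two rows, and the tray is square at the stop. Handing in.

```bash
python3 -c "
from cell import hand_in;print(hand_in())"
```

```text
the job is handed in; nothing more can be done
None
```

I put both pellets flat into the two empty cells and slid the tray into the bay, square against the back stop. I then handed the job in at about 18 s; the hand-in returned no verdict.

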